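Drop the sample-panel rest to its second notch

TASK

The tilting rest that holds the sample panel is propped too steep for polishing, and its ratchet only clicks upwards. Take its lift bar and raise it past the top notch, leaning into the rubber stop just firmly enough to tip the pawl over but never forcing it; then ease it all the way down until the board lies flat so that the pawl resets, raise it again to the second notch from the bottom and let it down softly onto the pawl. Let go with the board propped there, and leave the other things on the bench as they are.

Things in the scene. Friction and masses are not known exactly. Their poses are not given: they have to be found in the camera images.
- rest (a joint): angle of the rest's board, rad: 0 = flat on its two posts, growing as the free edge rises. The pawl holds it at four notches, from the bottom 0.175, 0.349, 0.524 and 0.698 (10 to 40 degrees); it starts on the third or fourth. Raised about 1.5 degrees over a notch, it is caught there when let down slowly: the pawl drops in by its own weight (0.15 s) and misses a falling board
- stand: aluminium base frame of the panel rest, fixed, 300 x 280 mm. Origin on the bench below its middle; x points from the hinged edge (nearer the robot) to the free edge, z up. On its +y side, outside the board, a C-shaped bracket carries the pawl and, above it, the rubber buffer
- hinge (a point): middle of the board's hinge axis, 125 mm above the bench; the axis runs along the stand's y. The hinge is a little stiff (0.35 N m). The plywood board, 180 x 256 x 10 mm with a black sample panel on it, begins 12 mm from the axis
- lift_bar (a point): middle of the lift bar, a round steel bar 14 mm thick, 170 mm long, parallel to the hinge, 240 mm from its axis beyond the board's free edge (121 mm above the bench when flat). 12 mm side arms lie 95 mm either side of the middle; the gap between bar and board is 41 mm. The rest weighs about 0.9 kg: lifting takes 3 to 8 N here
- pawl_pin (a point): pin of the pawl, a 70 mm steel strut standing on it and leaning in on the toothed quadrant under the board. At the top stop a dog tips it over outwards, where it stays, and the board can go down; if it was not tipped it catches the board at the top notch again. Over the last 14 degrees before flat a cam pushes it back to work with a light touch
- buffer: rubber top stop, 16 mm across, free end down; origin at its lower end, 82 mm from the hinge axis. A dog clamped by hand on the quadrant meets it somewhere from 0.86 to 1.06 rad of board angle (differs each time). Pressed 1 to 1.5 mm in (10 to 18 N) the pawl tips. Stiffness 12 N/mm: 1.4 N more lift per mm at the bar, where 3.4 N is 10 N here. Over 40 N bruises it
- wax_jar: white jar with black lid, 80 mm across, 50 mm high, beyond the stand; origin at its underside. A bystander
- foam_pad: round yellow foam pad with black back, 136 mm across, 30 mm high, beyond the stand; origin at its underside. A bystander
- polish_bottle: black bottle with a paper label, 60 mm across, 170 mm high, beside the stand on its -y side; origin at its underside. A bystander
- brush: detailing brush with wooden handle, 190 mm long, 20 mm high, lying beside the stand on its +y side; origin under its middle. A bystander
- spray_bottle: white trigger bottle, 68 mm across, 210 mm high, at the left; origin at its underside. A bystander
- small_pad: round red foam pad with black back, 80 mm across, 28 mm high, at the right; origin at its underside. A bystander
- applicator: blue foam block, 110 x 70 x 38 mm, at the right; origin at its underside. A bystander

How it is judged:
On the way, in this order (a step that is already met when the one before it is completed fails the run):
1. the board is raised past its top notch (value of joint rest above 0.83 rad), for 0.05 s.
2. the board is lowered flat onto its posts (value of joint rest below 0.02 rad), for 0.2 s.
At the end, for the whole second after the job is handed in: the board stays propped by itself on its second notch (0.349 rad, anywhere from 0.30 to 0.40 rad) and is at rest (under 0.05 rad/s), with the bystanders where they were (within 30 mm) (value of joint rest between 0.3 and 0.4 rad and velocity of joint rest between -0.05 and 0.05 rad/s and distance of each of wax_jar, foam_pad, polish_bottle, brush, spray_bottle, small_pad, applicator from where it was at the start of the episode below 0.03 m); the robot touches nothing.
It fails at once if the rubber stop is pressed with more than 40 N (contact force between buffer and anything else above 40 N).
It fails at once if the board falls (faster than 1.2 rad/s) (velocity of joint rest below -1.2 rad/s).
It fails at once if another thing on the bench is shoved by more than 30 mm or tipped over (distance of any of wax_jar, foam_pad, polish_bottle, brush, spray_bottle, small_pad, applicator from where it was at the start of the episode above 0.03 m or angle between any of wax_jar, foam_pad, polish_bottle, brush, spray_bottle, small_pad, applicator's own z axis and vertical above 0.5 rad).
It also fails if it takes over 70 s, if anything falls off the work surface, if the arm or the gripper's body presses on something with over 40 N, if the wrist force passes 120 N, or if a joint passes its speed limit or range.

ROBOT

A 6-joint arm with a two-finger parallel gripper is mounted at the origin on the work surface. World frame = base frame: x ahead of the robot, y to its left, z up, the work surface at z = 0. Lengths are in m, angles in rad, forces in N, time in s.
With the tool pointing down it reaches from about 0.35 to 0.975 m from the base axis. Payload 4.9 kg.
Tool frame: the origin (TCP) lies midway between the tips of the shut fingers; the grasp point (between the pads) lies 19 mm behind it (manip.pinch_z is the x of the grasp point in the tool frame, in m); x points along the fingers, y is the direction in which the jaws open and shut, and the axes are right-handed (so a half turn about x gives the same grasp; the last joint's range is limited). The gripper opens to 85 mm and grips with 20 to 120 N. Pads are 22 mm wide; open, the fingers measure 114 mm over their backs; the gripper's body (76 mm by 85 mm) begins 54 mm behind the grasp point. The pads swing forward as they close: fully open they stand 13 mm farther back than shut.
Start: joints at [1.048, 0.053, 1.613, -0, 1.476, -0.119], TCP at [0.246, 0.575, 0.231] pointing down, gripper open.
Joint ranges: [-3.01, 3.01], [-1.01, 2.22], [0.06, 2.58], [-1.02, 4.17], [0.09, 2.62], [-3.14, 3.14]. Speed limits (rad/s): [2.57, 2.57, 3.14, 3.14, 3.14, 3.14].

INTERFACE

Orientations are given as a unit quaternion [w, x, y, z].
In Python, from plant import sensors, cams, workorder, manip gives the robot as it stands.
- The arm moves only by the tool drive_tool, never from a script. Its argument "series" is a list of rows, each an object of numbers: "x", "y", "z": the shift along the tool's x, y, z in units of 25 mm (1.0 is 25 mm); "ax", "ay", "az": the turn, a rotation vector about the tool's x, y, z in units of 5 degrees (1.0 is 5 degrees). A call has 1 to 5 rows; each row is the pose to reach, as a shift and turn from the pose commanded when the call began, along the tool's axes at that moment; what a row does not reach only later rows make up. A row lasts 1/12 s, in which the tool goes at most 41.7 mm and 7.16 degrees, less where a joint would pass 70% of its speed; a pose out of reach is approached as far as the arm can. A call with a gripper value outside its range is refused whole. "hand" is the opening, from 0 (shut) to 1 (fully open), set as the call begins (left out, the last holds). The fingers move at their own pace and stop on an object; the grip force is fixed at half the most. Time passes only in rows, so rows that repeat a pose let the fingers close. It gives the time, the measured TCP pose, the force and the opening at its end, in the units of the state.
- sensors.state(): the state, without advancing time (a new reading comes with each control period).
- cams.grab_frame(name): name is "scene" or "top" or "wrist"; returns a dict with "img" (400x640x3 uint8, blue, green, red), "camera_matrix" (3x3 intrinsics, pixels), "cam_to_world" (4x4, takes a point from camera to world coordinates). Camera axes: x right, y down, z forward; pixel columns grow to the right and rows downward; lengths in m; the calibration is good to about 2 mm. The wrist camera is an equidistant fisheye: a pixel r from the principal point sees the ray r / f radians off the axis. A picture is of the moment at which its call begins. There is no depth.
- workorder.job_done(): hands the job in, once; it reports no verdict.
The state is a dict: "time": time; "joint_pos": joint angles; "joint_vel": joint speeds; "joint_efforts": joint torques, N m; "tool_pos": TCP position; "tool_rot": TCP orientation; "contact_force": force on the tool from outside, world axes, zero at the start; "ft_torque": the same for the moment, N m; "gripper_width": opening from 0.0 (shut) to 1.0 (fully open).
Only numpy, scipy, OpenCV 4.12 (cv2) and the standard library are available. Lean on these libraries where they do the work, as an engineer would, in place of code of your own. Each camera call takes 0.05 s, during which the arm holds its last target.

## Working session

There is one attempt and no reset: what is moved stays moved. The work goes in short steps, Python scripts to look and compute and a tool call to move; the robot and the scene stay as the last step left them, time stands still between calls to the robot, and variables do not carry over. Pictures are saved under pics/ and viewed, and the job is handed in when it is done.

Besides the shell and the picture viewer there is one more tool, called after "Call:" by a JSON object that holds its "name" and its "arguments". drive_tool: Moves the arm, as the interface text tells. Its arguments: {"type":"object","properties":{"series":{"type":"array","items":{"type":"object","properties":{"x":{"type":"number"},"y":{"type":"number"},"z":{"type":"number"},"ax":{"type":"number"},"ay":{"type":"number"},"az":{"type":"number"}}}},"hand":{"type":"number"}},"required":["series"]}

```bash
ls; mkdir -p pics; python3 - <<'E'
from plant import sensors, cams, workorder, manip
import cv2, numpy as np
print(sensors.state()); print(manip.pinch_z)
for n in ["scene","top","wrist"]:
    f=cams.grab_frame(n); cv2.imwrite(f"pics/{n}0.png",f["img"]); print(n,f["camera_matrix"],f["cam_to_world"].round(4).tolist())
    np.savez(f"{n}0.npz",**f)
E
```

```text
pics
{'time': 0.0, 'joint_pos': array([ 1.04797604e+00,  5.33542762e-02,  1.61432205e+00,  2.36925105e-05,
        1.47599071e+00, -1.19014147e-01]), 'joint_vel': array([-0.0006522 , -0.0007559 ,  0.00066929,  0.00080601,  0.00074142,
        0.00043576]), 'joint_efforts': array([-2.20316535e-03, -3.93696213e+01, -3.70168412e+01, -3.82693006e-04,
        7.21089717e-03, -1.00877054e-05]), 'tool_pos': array([0.2452597 , 0.57418063, 0.23004787]), 'tool_rot': array([ 0.69250334,  0.1411064 ,  0.69298185, -0.14249307]), 'contact_force': array([-0.2863333 ,  0.53425611, -0.27204676]), 'ft_torque': array([0.02685176, 0.00106768, 0.02381752]), 'gripper_width': 0.9992899847212027}
-0.0187
scene [[433.28038354   0.         321.22032597]
 [  0.         433.28038354 198.88065689]
 [  0.           0.           1.        ]] [[0.515, 0.6881, -0.5112, 1.1971], [0.8571, -0.4072, 0.3154, -0.4606], [0.0089, -0.6006, -0.7995, 1.0716], [0.0, 0.0, 0.0, 1.0]]
top [[403.38009201   0.         311.87992463]
 [  0.         403.38009201 190.97886262]
 [  0.           0.           1.        ]] [[0.015, -0.9916, 0.1282, 0.366], [-0.9995, -0.0185, -0.0261, -0.0485], [0.0282, -0.1277, -0.9914, 1.5409], [0.0, 0.0, 0.0, 1.0]]
wrist [[309.70691629   0.         315.55269185]
 [  0.         309.70691629 196.78023955]
 [  0.           0.           1.        ]] [[0.3918, 0.8791, 0.2715, 0.1756], [0.92, -0.3735, -0.1182, 0.604], [-0.0025, 0.2962, -0.9551, 0.3726], [0.0, 0.0, 0.0, 1.0]]
```

View pics/scene0.png

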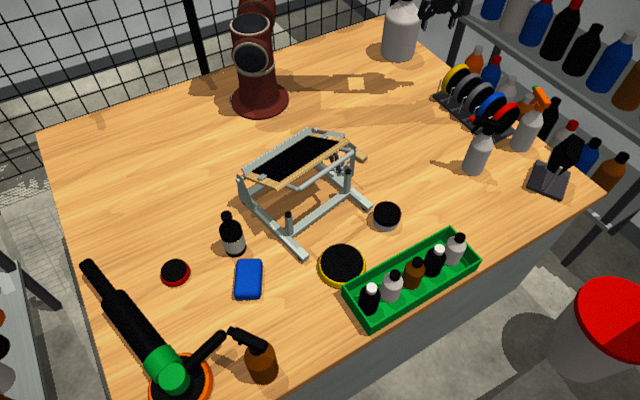

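View pics/top0.png

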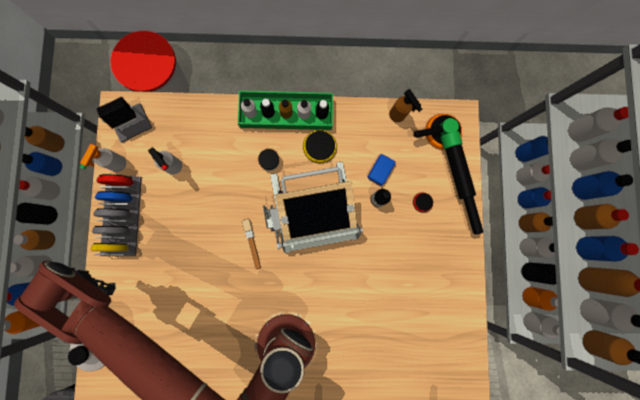

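View pics/wrist0.png

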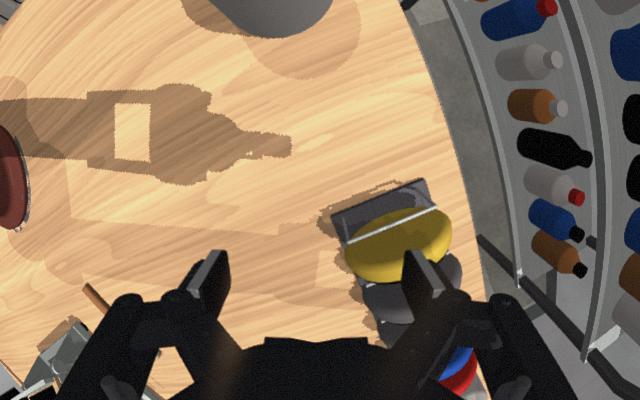

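```bash
python3 - <<'E'
import cv2
t=cv2.imread("pics/top0.png")[150:260,230:380]; cv2.imwrite("pics/tc.png",cv2.resize(t,None,fx=5,fy=5,interpolation=cv2.INTER_CUBIC))
t=cv2.imread("pics/scene0.png")[115:270,220:400]; cv2.imwrite("pics/sc.png",cv2.resize(t,None,fx=4,fy=4,interpolation=cv2.INTER_CUBIC)[:600])
E
```

```text
(no output)
```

View pics/tc.png

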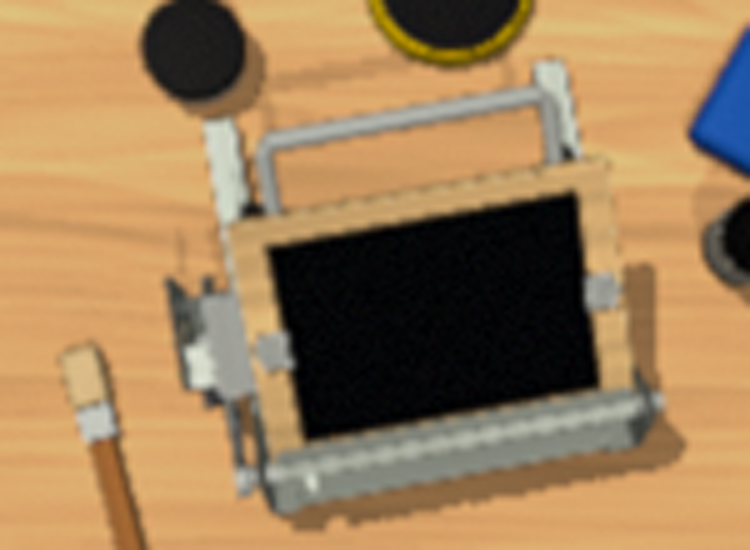

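View pics/sc.png

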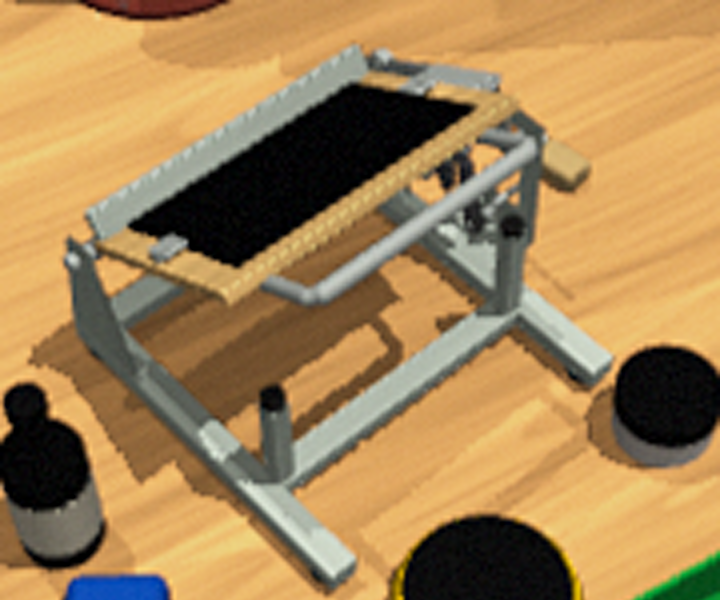

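```bash
cat > h.py <<'E'
import numpy as np, cv2
from scipy.spatial.transform import Rotation as R
def ray(f,uv,fish=False):
    K=f["camera_matrix"];T=f["cam_to_world"]
    x=(uv[0]-K[0,2])/K[0,0];y=(uv[1]-K[1,2])/K[1,1]
    if fish:
        r=np.hypot(x,y); d=np.array([x/r*np.sin(r),y/r*np.sin(r),np.cos(r)])
    else: d=np.array([x,y,1.])
    d=T[:3,:3]@(d/np.linalg.norm(d)); return T[:3,3],d
def tri(rs):
    A=0;b=0
    for o,d in rs:
        P=np.eye(3)-np.outer(d,d);A=A+P;b=b+P@o
    p=np.linalg.solve(A,b); return p,[np.linalg.norm((np.eye(3)-np.outer(d,d))@(p-o)) for o,d in rs]
def plane(r,z): o,d=r; return o+d*(z-o[2])/d[2]
def proj(f,p):
    T=np.linalg.inv(f["cam_to_world"]);q=T[:3,:3]@p+T[:3,3];K=f["camera_matrix"];return (K@(q/q[2]))[:2]
E
python3 - <<'E'
from h import *
t=np.load("top0.npz");s=np.load("scene0.npz")
T=lambda u,v:ray(t,((u+.5)/5-.5+230,(v+.5)/5-.5+150))
S=lambda u,v:ray(s,((u+.5)/4-.5+220,(v+.5)/4-.5+115))
P={}
for n,a,b in [("barL",T(266,143),S(530,148)),("barR",T(540,95),S(313,296)),("hL",T(245,480),S(380,57)),("hR",T(655,402),S(75,255)),("bL",T(232,228),S(515,100)),("bR",T(606,163),S(228,298))]:
    P[n]=tri([a,b]); print(n,P[n])
bL,bR,hL,hR=[P[k][0] for k in("barL","barR","hL","hR")]
print(np.linalg.norm(bL-bR),np.linalg.norm(hL-hR))
y=(bL-bR)+(hL-hR);y[2]=0;y/=np.linalg.norm(y);x=np.array([y[1],-y[0],0]);print("yaw",np.degrees(np.arctan2(x[1],x[0])))
d=(bL+bR)/2-(hL+hR)/2;print(d@x,d@y,d[2],np.hypot(d@x,d[2]),np.arctan2(d[2],d@x), (bL+bR)/2,(hL+hR)/2)
E
```

```text
barL (array([0.57496166, 0.01397303, 0.24208847]), [np.float64(0.0016274672765528965), np.float64(0.0016274672765529917)])
barR (array([ 0.60984288, -0.16588009,  0.24054621]), [np.float64(0.00019403002170198958), np.float64(0.00019403002170197603)])
hL (array([0.3567559 , 0.02805612, 0.13554708]), [np.float64(0.0019456147281225605), np.float64(0.0019456147281225946)])
hR (array([ 0.41504141, -0.25533886,  0.13205327]), [np.float64(0.0026569351028993284), np.float64(0.0026569351028993718)])
bL (array([0.52126685, 0.03671236, 0.22762256]), [np.float64(0.003027310266737139), np.float64(0.003027310266737157)])
bR (array([ 0.56978441, -0.20866199,  0.22221096]), [np.float64(0.0035481186494946736), np.float64(0.0035481186494947187)])
0.1832108634531611 0.28934775414443636
yaw 11.371416203935848
0.20988072221676773 -0.0037679437280122236 0.107517165392094 0.23581742601466693 0.4734212739507396 [ 0.59240227 -0.07595353  0.24131734] [ 0.38589866 -0.11364137  0.13380017]
```

```bash
cat >> h.py <<'E'
YAW=np.radians(11.3); U=np.array([np.cos(YAW),np.sin(YAW),0]); V=np.array([-U[1],U[0],0]); Z=np.array([0,0,1.])
HG=np.array([0.5924,-0.0760,0])-0.2098*U; HG[2]=0.125
def bar(th): a=th-0.0167; return HG+0.24*(np.cos(a)*U+np.sin(a)*Z)
def orient(phi,sg=1):
    x=-np.cos(phi)*Z+np.sin(phi)*U; y=sg*(np.cos(phi)*U+np.sin(phi)*Z); return np.c_[x,y,np.cross(x,y)]
def Rq(q): return R.from_quat([q[1],q[2],q[3],q[0]]).as_matrix()
def rel(p0,R0,p1,R1):
    "row units"
    return (R0.T@(p1-p0)/0.025).round(2), (np.degrees(R.from_matrix(R0.T@R1).as_rotvec())/5).round(2)
E
python3 - <<'E'
from h import *
from plant import sensors,manip
s=sensors.state();R0=Rq(s["tool_rot"]);p0=s["tool_pos"];print(R0.round(3))
for sg in(1,-1):
    R1=orient(0.25,sg); p=bar(.521)+R1[:,0]*(0.0187-0.12)
    print(sg,rel(p0,R0,p,R1),p)
E
```

```text
[[-0.001  0.393  0.92 ]
 [-0.001  0.92  -0.393]
 [-1.    -0.002 -0.   ]]
1 (array([ -4.32, -19.03,  22.17]), array([11.05, -1.38,  2.65])) [ 0.56814065 -0.0808475   0.33911756]
-1 (array([ -4.32, -19.03,  22.17]), array([-24.73,  -3.13,  -1.63])) [ 0.56814065 -0.0808475   0.33911756]
```

Call:
{"name": "drive_tool", "arguments": {"series": [{"x":-1.6},{"x":-3.2,"ax":1.4},{"x":-4.3,"y":-1,"z":1.2,"ax":2.8},{"x":-5,"y":-2,"z":2.4,"ax":4.2},{"x":-6,"y":-3,"z":3.6,"ax":5.5}], "hand": 0.5}}

```text
schema error: expected keys x, y, z, ax, ay, az
```

```bash
cat > n.py <<'E'
from h import *
from plant import sensors
import sys
th,phi,back=map(float,sys.argv[1:4])
s=sensors.state();R0=Rq(s["tool_rot"]);p0=s["tool_pos"]
R1=orient(phi); p=bar(th)+R1[:,0]*(0.0187-back)
print(s["time"],p0.round(4),s["joint_pos"].round(3),s["contact_force"].round(2),s["gripper_width"]);print(rel(p0,R0,p,R1),"from orient",p.round(4))
E
python3 n.py .521 .25 .12
```

```text
0.15 [0.2453 0.5743 0.2304] [ 1.048  0.053  1.614 -0.     1.476 -0.119] [-0.45 -0.44  0.3 ] 0.9993676949091467
(array([ -4.32, -19.03,  22.17]), array([11.05, -1.38,  2.65])) from orient [ 0.5681 -0.0808  0.3391]
```

Call:
{"name": "drive_tool", "arguments": {"series": [{"x":-1.6,"y":0,"z":0,"ax":0,"ay":0,"az":0},{"x":-3.2,"y":0,"z":0,"ax":1.4,"ay":0,"az":0},{"x":-4.3,"y":-1,"z":1.2,"ax":2.8,"ay":0,"az":0},{"x":-5,"y":-2,"z":2.4,"ax":4.2,"ay":0,"az":0},{"x":-6,"y":-3,"z":3.6,"ax":5.5,"ay":0,"az":0}], "hand": 0.5}}

```text
time: 0.57
tool_pos: [0.2943, 0.4782, 0.3757]
tool_rot: [0.639, 0.304, 0.638, -0.304]
contact_force: [0.9, 0.8, 0.2]
gripper_width: 0.499
```

```bash
python3 n.py .521 .25 .12
```

```text
0.5667 [0.2943 0.4782 0.3757] [ 0.887 -0.143  1.566 -0.     1.719  0.204] [0.89 0.77 0.16] 0.49930988979367036
(array([ 1.48, -5.61, 24.26]), array([ 5.53, -0.69,  2.81])) from orient [ 0.5681 -0.0808  0.3391]
```

Call:
{"name": "drive_tool", "arguments": {"series": [{"x":0,"y":-0.4,"z":1.6,"ax":0.7,"ay":0,"az":0},{"x":0,"y":-0.8,"z":3.2,"ax":1.4,"ay":0,"az":0},{"x":0,"y":-1.2,"z":4.8,"ax":2.1,"ay":0,"az":0},{"x":0,"y":-1.6,"z":6.4,"ax":2.8,"ay":0,"az":0},{"x":0,"y":-2,"z":8,"ax":3.5,"ay":0,"az":0}]}}

```text
time: 0.98
tool_pos: [0.3827, 0.2912, 0.3749]
tool_rot: [0.585, 0.397, 0.585, -0.397]
contact_force: [0.4, 0.7, -0.2]
gripper_width: 0.503
```

```bash
python3 n.py .521 .25 .12
```

```text
0.9833 [0.3827 0.2912 0.3749] [ 0.496 -0.34   1.732 -0.     1.75   0.116] [ 0.38  0.72 -0.17] 0.5028942977258856
(array([ 1.43,  1.38, 16.57]), array([ 2.07, -0.26,  2.86])) from orient [ 0.5681 -0.0808  0.3391]
```

Call:
{"name": "drive_tool", "arguments": {"series": [{"x":0,"y":0.1,"z":1.6,"ax":0.5,"ay":0,"az":0.5},{"x":0,"y":0.2,"z":3.2,"ax":1,"ay":0,"az":1},{"x":0,"y":0.4,"z":4.8,"ax":1.5,"ay":0,"az":1.5},{"x":0,"y":0.6,"z":6.4,"ax":2,"ay":-0.2,"az":2},{"x":0,"y":0.8,"z":8,"ax":2.1,"ay":-0.2,"az":2.8}]}}

```text
time: 1.4
tool_pos: [0.4763, 0.1133, 0.3752]
tool_rot: [0.597, 0.514, 0.488, -0.377]
contact_force: [1.1, 0.0, 0.3]
gripper_width: 0.497
```

```bash
python3 n.py .521 .25 .12
```

```text
1.4 [0.4763 0.1133 0.3752] [ 0.059 -0.493  1.856  0.038  1.535 -0.134] [1.15 0.01 0.27] 0.49695985346909616
(array([1.87, 1.68, 8.34]), array([-0.02, -0.05,  0.03])) from orient [ 0.5681 -0.0808  0.3391]
```

Call:
{"name": "drive_tool", "arguments": {"series": [{"x":0,"y":0.4,"z":1.6,"ax":0,"ay":0,"az":0},{"x":0.2,"y":0.8,"z":3.2,"ax":0,"ay":0,"az":0},{"x":0.4,"y":1.1,"z":4.8,"ax":0,"ay":0,"az":0},{"x":0.6,"y":1.4,"z":6.4,"ax":0,"ay":0,"az":0},{"x":1,"y":1.7,"z":8,"ax":0,"ay":0,"az":0}]}}

```text
time: 1.82
tool_pos: [0.5616, -0.074, 0.3611]
tool_rot: [0.597, 0.513, 0.489, -0.377]
contact_force: [1.1, 0.0, 0.2]
gripper_width: 0.502
```

```bash
python3 n.py .521 .25 .12;  python3 - <<'E'
from plant import cams
import cv2,numpy as np
for n in ["wrist","scene"]:
    f=cams.grab_frame(n);np.savez(n+"1.npz",**f);cv2.imwrite(f"pics/{n}1.png",f["img"])
E
python3 n.py .521 .25 .12
```

```text
1.8167 [ 0.5616 -0.074   0.3611] [-0.325 -0.285  1.725  0.126  1.49  -0.519] [1.08 0.   0.21] 0.5023998437735087
(array([ 0.9 , -0.02,  0.32]), array([-0.01, -0.05,  0.04])) from orient [ 0.5681 -0.0808  0.3391]
1.9167 [ 0.5615 -0.0765  0.3567] [-0.328 -0.279  1.726  0.124  1.489 -0.516] [-0.14  1.02 -0.43] 0.5007790295874736
(array([0.74, 0.06, 0.23]), array([-0.08, -0.05,  0.12])) from orient [ 0.5681 -0.0808  0.3391]
```

View pics/wrist1.png

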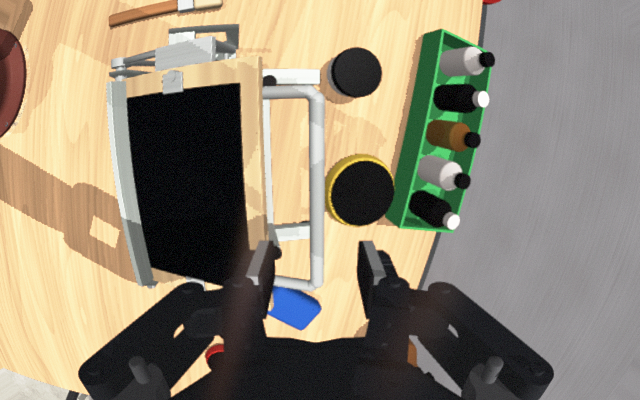

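View pics/scene1.png

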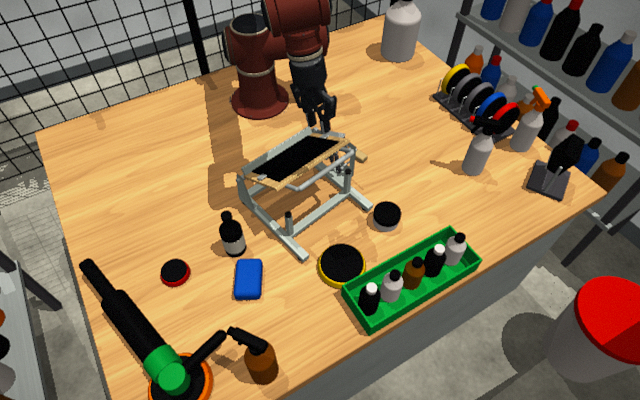

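```bash
python3 - <<'E'
from h import *
w=np.load("wrist1.npz");t=np.load("top0.npz");s=np.load("scene0.npz")
T=lambda u,v:ray(t,((u+.5)/5-.5+230,(v+.5)/5-.5+150))
S=lambda u,v:ray(s,((u+.5)/4-.5+220,(v+.5)/4-.5+115))
W=lambda u,v:ray(w,(u,v),True)
P={}
for n,a,b,c in [("barL",T(266,143),S(530,148),W(317,95)),("barR",T(540,95),S(313,296),W(317,285)),("hL",T(245,480),S(380,57),W(116,66)),]:
    P[n]=tri([a,b,c])[0]; print(n,tri([a,b,c]),plane(c,.241))
m=(P["barL"]+P["barR"])/2;print(m,bar(.521))
E
```

```text
barL (array([0.57519092, 0.01382131, 0.24242041]), [np.float64(0.0016800276916899453), np.float64(0.0016039949106533432), np.float64(0.0002986172375143664)]) [0.5758231  0.01383156 0.241     ]
barR (array([ 0.61068591, -0.16598569,  0.24186111]), [np.float64(0.0011563937324718299), np.float64(0.00020710998271246018), np.float64(0.001102550582282487)]) [ 0.61218998 -0.16660599  0.241     ]
hL (array([0.35696158, 0.0264902 , 0.13662556]), [np.float64(0.0011267854177125253), np.float64(0.00319041315724818), np.float64(0.00259281839121536)]) [0.40141075 0.01497286 0.241     ]
[ 0.59293841 -0.07608219  0.24214076] [ 0.59271684 -0.07593669  0.24096673]
```

Call:
{"name": "drive_tool", "arguments": {"series": [{"x":1.4,"y":0.06,"z":0.2,"ax":0,"ay":0,"az":0},{"x":2.8,"y":0.06,"z":0.2,"ax":0,"ay":0,"az":0},{"x":4,"y":0.06,"z":0.2,"ax":0,"ay":0,"az":0},{"x":5,"y":0.06,"z":0.2,"ax":0,"ay":0,"az":0},{"x":5,"y":0.06,"z":0.2,"ax":0,"ay":0,"az":0}]}}

```text
time: 2.33
tool_pos: [0.59, -0.0681, 0.2315]
tool_rot: [0.592, 0.511, 0.494, -0.379]
contact_force: [-0.9, -0.6, -1.7]
gripper_width: 0.5
```

```bash
python3 n.py .524 .25 0;  python3 - <<'E'
from plant import cams
import cv2,numpy as np
for n in ["wrist"]:
    f=cams.grab_frame(n);np.savez(n+"2.npz",**f);cv2.imwrite(f"pics/{n}2.png",f["img"])
E
```

```text
2.3333 [ 0.59   -0.0681  0.2315] [-0.297 -0.162  1.832  0.125  1.273 -0.52 ] [-0.88 -0.62 -1.68] 0.49996190222524695
(array([0.36, 0.14, 0.33]), array([-0.01, -0.13,  0.19])) from orient [ 0.5969 -0.0751  0.2235]
```

View pics/wrist2.png

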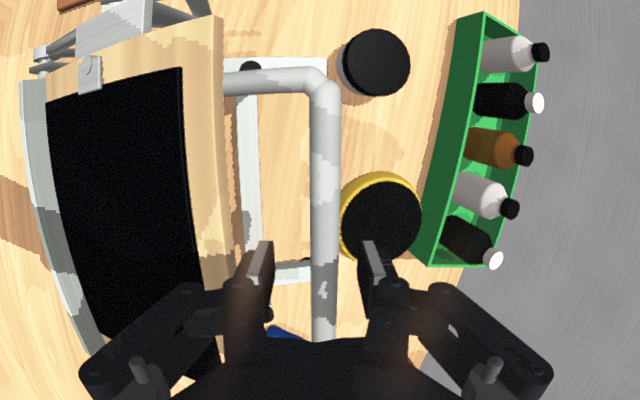

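Call:
{"name": "drive_tool", "arguments": {"series": [{"x":0.35,"y":0.12,"z":0.3,"ax":0,"ay":0,"az":0.2},{"x":0.35,"y":0.12,"z":0.3,"ax":0,"ay":0,"az":0.2},{"x":0.35,"y":0.12,"z":0.3,"ax":0,"ay":0,"az":0.2}]}}

```text
time: 2.63
tool_pos: [0.5998, -0.0762, 0.2336]
tool_rot: [0.6, 0.517, 0.484, -0.372]
contact_force: [0.5, 0.4, 0.6]
gripper_width: 0.499
```

```bash
python3 n.py .524 .25 0
```

```text
2.6333 [ 0.5998 -0.0762  0.2336] [-0.31  -0.155  1.826  0.138  1.244 -0.537] [0.54 0.44 0.58] 0.4989466958592424
(array([ 0.36, -0.21, -0.06]), array([-0.  , -0.05, -0.16])) from orient [ 0.5969 -0.0751  0.2235]
```

Call:
{"name": "drive_tool", "arguments": {"series": [{"x":0.3,"y":-0.2,"z":0,"ax":0,"ay":0,"az":0},{"x":0.3,"y":-0.2,"z":0,"ax":0,"ay":0,"az":0},{"x":0.3,"y":-0.2,"z":0,"ax":0,"ay":0,"az":0}]}}

```text
time: 2.88
tool_pos: [0.5962, -0.0764, 0.223]
tool_rot: [0.599, 0.517, 0.485, -0.372]
contact_force: [0.1, 0.3, -0.3]
gripper_width: 0.501
```

```bash
python3 n.py .524 .25 0
```

```text
2.8833 [ 0.5962 -0.0764  0.223 ] [-0.313 -0.156  1.844  0.139  1.23  -0.542] [ 0.05  0.27 -0.33] 0.5011677334573583
(array([-0.01,  0.04, -0.05]), array([-0.01, -0.06, -0.13])) from orient [ 0.5969 -0.0751  0.2235]
```

Call:
{"name": "drive_tool", "arguments": {"series": [{"x":0,"y":0,"z":0,"ax":0,"ay":0,"az":0},{"x":0,"y":0,"z":0,"ax":0,"ay":0,"az":0},{"x":0,"y":0,"z":0,"ax":0,"ay":0,"az":0},{"x":0,"y":0,"z":0,"ax":0,"ay":0,"az":0},{"x":0,"y":0,"z":0,"ax":0,"ay":0,"az":0}], "hand": 0}}

```text
time: 3.3
tool_pos: [0.5982, -0.0763, 0.2245]
tool_rot: [0.6, 0.518, 0.484, -0.371]
contact_force: [4.4, 1.6, 1.4]
gripper_width: 0.139
```

```bash
python3 n.py .524 .25 0
```

```text
3.3 [ 0.5982 -0.0763  0.2245] [-0.312 -0.155  1.841  0.141  1.227 -0.542] [4.36 1.6  1.39] 0.13858943231929538
(array([ 0.03, -0.05, -0.06]), array([-0.  , -0.05, -0.19])) from orient [ 0.5969 -0.0751  0.2235]
```

```bash
cat > th.py <<'E'
from h import *
from plant import sensors
s=sensors.state();R0=Rq(s["tool_rot"]);p0=s["tool_pos"]
b=p0-0.0187*R0[:,0]; d=b-HG
th=np.arctan2(d[2],d@U)+.0167
F=s["contact_force"]; a=th-.0167; rad=np.cos(a)*U+np.sin(a)*Z; tan=-np.sin(a)*U+np.cos(a)*Z
phi=np.arctan2(R0[:,0]@U,-R0[2,0])
print("t%.2f th %.4f r %.4f y %.4f phi %.3f | F rad %.1f tan %.1f lat %.1f |F|%.1f grip %.3f"%(s["time"],th,np.hypot(d[2],d@U),d@V,phi,F@rad,F@tan,F@V,np.linalg.norm(F),s["gripper_width"]), "j",s["joint_pos"].round(2))
E
python3 th.py; python3 - <<'E'
from h import *
from plant import sensors
s=sensors.state();R0=Rq(s["tool_rot"]);p0=s["tool_pos"]
c=R0.T@(HG-p0);print("c",c.round(4), (R0.T@V).round(3))
c[2]=0
for D in [.25,.5,1,1.5,2,3,4,5,6,8,10,12,15,20]:
  o=[]
  for sgn in (1,-1):
    Q=R.from_rotvec([0,0,sgn*np.radians(D)]).as_matrix(); v=(c-Q@c)/.025; o.append(v[:2].round(3))
  print(D,D/5,o)
E
```

```text
t3.30 th 0.5259 r 0.2410 y -0.0015 phi 0.267 | F rad 4.7 tan -1.0 lat 0.7 |F|4.8 grip 0.139 j [-0.31 -0.16  1.84  0.14  1.23 -0.54]
c [ 0.0392 -0.234  -0.0012] [ 0.005 -0.    -1.   ]
0.25 0.05 [array([-0.041, -0.007]), array([0.041, 0.007])]
0.5 0.1 [array([-0.082, -0.014]), array([0.082, 0.013])]
1 0.2 [array([-0.163, -0.029]), array([0.164, 0.026])]
1.5 0.3 [array([-0.244, -0.044]), array([0.246, 0.038])]
2 0.4 [array([-0.326, -0.06 ]), array([0.328, 0.049])]
3 0.6 [array([-0.488, -0.095]), array([0.492, 0.069])]
4 0.8 [array([-0.649, -0.132]), array([0.657, 0.087])]
5 1.0 [array([-0.81 , -0.172]), array([0.822, 0.101])]
6 1.2 [array([-0.97 , -0.215]), array([0.987, 0.113])]
8 1.6 [array([-1.287, -0.309]), array([1.318, 0.127])]
10 2.0 [array([-1.601, -0.415]), array([1.649, 0.13 ])]
12 2.4 [array([-1.912, -0.531]), array([1.98 , 0.122])]
15 3.0 [array([-2.369, -0.725]), array([2.476, 0.087])]
20 4.0 [array([-3.106, -1.101]), array([ 3.295, -0.028])]
```

Call:
{"name": "drive_tool", "arguments": {"series": [{"x":-0.16,"y":-0.03,"z":0,"ax":0,"ay":0,"az":0.2},{"x":-0.41,"y":-0.08,"z":0,"ax":0,"ay":0,"az":0.5},{"x":-0.65,"y":-0.13,"z":0,"ax":0,"ay":0,"az":0.8},{"x":-0.97,"y":-0.215,"z":0,"ax":0,"ay":0,"az":1.2},{"x":-1.287,"y":-0.309,"z":0,"ax":0,"ay":0,"az":1.6}]}}

```text
time: 3.72
tool_pos: [0.5826, -0.0794, 0.2533]
tool_rot: [0.625, 0.551, 0.446, -0.327]
contact_force: [7.4, 2.1, -0.8]
gripper_width: 0.143
```

```bash
python3 th.py
```

```text
t3.72 th 0.6648 r 0.2409 y -0.0015 phi 0.407 | F rad 5.7 tan -5.3 lat 0.7 |F|7.7 grip 0.143 j [-0.37 -0.29  1.93  0.24  1.17 -0.62]
```

Call:
{"name": "drive_tool", "arguments": {"series": [{"x":-0.326,"y":-0.06,"z":0,"ax":0,"ay":0,"az":0.4},{"x":-0.649,"y":-0.132,"z":0,"ax":0,"ay":0,"az":0.8},{"x":-0.97,"y":-0.215,"z":0,"ax":0,"ay":0,"az":1.2},{"x":-1.287,"y":-0.309,"z":0,"ax":0,"ay":0,"az":1.6},{"x":-1.287,"y":-0.309,"z":0,"ax":0,"ay":0,"az":1.6}]}}

```text
time: 4.13
tool_pos: [0.5622, -0.0836, 0.2808]
tool_rot: [0.646, 0.581, 0.407, -0.283]
contact_force: [2.7, 3.4, 1.7]
gripper_width: 0.14
```

```bash
python3 th.py
```

```text
t4.13 th 0.8103 r 0.2409 y -0.0016 phi 0.547 | F rad 3.6 tan -1.2 lat 2.8 |F|4.7 grip 0.140 j [-0.43 -0.44  2.02  0.35  1.13 -0.71]
```

Call:
{"name": "drive_tool", "arguments": {"series": [{"x":-0.065,"y":-0.011,"z":0,"ax":0,"ay":0,"az":0.08},{"x":-0.13,"y":-0.023,"z":0,"ax":0,"ay":0,"az":0.16},{"x":-0.196,"y":-0.035,"z":0,"ax":0,"ay":0,"az":0.24},{"x":-0.261,"y":-0.048,"z":0,"ax":0,"ay":0,"az":0.32},{"x":-0.326,"y":-0.06,"z":0,"ax":0,"ay":0,"az":0.4}]}}

```text
time: 4.55
tool_pos: [0.5576, -0.0845, 0.286]
tool_rot: [0.65, 0.587, 0.397, -0.272]
contact_force: [6.3, 2.4, 0.3]
gripper_width: 0.143
```

```bash
python3 th.py
```

```text
t4.55 th 0.8400 r 0.2409 y -0.0016 phi 0.579 | F rad 4.8 tan -4.6 lat 1.1 |F|6.7 grip 0.143 j [-0.45 -0.47  2.04  0.38  1.12 -0.74]
```

Call:
{"name": "drive_tool", "arguments": {"series": [{"x":-0.065,"y":-0.011,"z":0,"ax":0,"ay":0,"az":0.08},{"x":-0.13,"y":-0.023,"z":0,"ax":0,"ay":0,"az":0.16},{"x":-0.196,"y":-0.035,"z":0,"ax":0,"ay":0,"az":0.24},{"x":-0.261,"y":-0.048,"z":0,"ax":0,"ay":0,"az":0.32},{"x":-0.326,"y":-0.06,"z":0,"ax":0,"ay":0,"az":0.4}]}}

```text
time: 4.97
tool_pos: [0.5519, -0.0856, 0.292]
tool_rot: [0.655, 0.594, 0.387, -0.261]
contact_force: [6.7, 3.0, -0.3]
gripper_width: 0.141
```

```bash
python3 th.py
```

```text
t4.97 th 0.8751 r 0.2409 y -0.0016 phi 0.614 | F rad 4.5 tan -5.6 lat 1.6 |F|7.4 grip 0.141 j [-0.47 -0.5   2.07  0.42  1.11 -0.77]
```

Call:
{"name": "drive_tool", "arguments": {"series": [{"x":-0.065,"y":-0.011,"z":0,"ax":0,"ay":0,"az":0.08},{"x":-0.13,"y":-0.023,"z":0,"ax":0,"ay":0,"az":0.16},{"x":-0.196,"y":-0.035,"z":0,"ax":0,"ay":0,"az":0.24},{"x":-0.261,"y":-0.048,"z":0,"ax":0,"ay":0,"az":0.32},{"x":-0.326,"y":-0.06,"z":0,"ax":0,"ay":0,"az":0.4}]}}

```text
time: 5.38
tool_pos: [0.546, -0.0868, 0.2978]
tool_rot: [0.66, 0.601, 0.377, -0.25]
contact_force: [6.7, 3.3, 1.1]
gripper_width: 0.142
```

```bash
python3 th.py
```

```text
t5.38 th 0.9102 r 0.2408 y -0.0016 phi 0.649 | F rad 5.4 tan -4.9 lat 1.9 |F|7.5 grip 0.142 j [-0.5  -0.54  2.09  0.45  1.11 -0.79]
```

Call:
{"name": "drive_tool", "arguments": {"series": [{"x":-0.065,"y":-0.011,"z":0,"ax":0,"ay":0,"az":0.08},{"x":-0.13,"y":-0.023,"z":0,"ax":0,"ay":0,"az":0.16},{"x":-0.196,"y":-0.035,"z":0,"ax":0,"ay":0,"az":0.24},{"x":-0.261,"y":-0.048,"z":0,"ax":0,"ay":0,"az":0.32},{"x":-0.326,"y":-0.06,"z":0,"ax":0,"ay":0,"az":0.4}]}}

```text
time: 5.8
tool_pos: [0.54, -0.088, 0.3034]
tool_rot: [0.664, 0.607, 0.366, -0.238]
contact_force: [5.6, 2.4, 1.0]
gripper_width: 0.141
```

```bash
python3 th.py
```

```text
t5.80 th 0.9454 r 0.2408 y -0.0016 phi 0.683 | F rad 4.4 tan -4.2 lat 1.2 |F|6.2 grip 0.141 j [-0.52 -0.58  2.11  0.49  1.11 -0.82]
```

Call:
{"name": "drive_tool", "arguments": {"series": [{"x":-0.065,"y":-0.011,"z":0,"ax":0,"ay":0,"az":0.08},{"x":-0.13,"y":-0.023,"z":0,"ax":0,"ay":0,"az":0.16},{"x":-0.196,"y":-0.035,"z":0,"ax":0,"ay":0,"az":0.24},{"x":-0.261,"y":-0.048,"z":0,"ax":0,"ay":0,"az":0.32},{"x":-0.326,"y":-0.06,"z":0,"ax":0,"ay":0,"az":0.4}]}}

```text
time: 6.22
tool_pos: [0.5338, -0.0892, 0.3087]
tool_rot: [0.668, 0.613, 0.356, -0.226]
contact_force: [7.5, 2.3, -0.7]
gripper_width: 0.14
```

```bash
python3 th.py
```

```text
t6.22 th 0.9803 r 0.2408 y -0.0016 phi 0.718 | F rad 3.8 tan -6.8 lat 0.8 |F|7.9 grip 0.140 j [-0.54 -0.61  2.14  0.52  1.11 -0.85]
```

Call:
{"name": "drive_tool", "arguments": {"series": [{"x":-0.033,"y":-0.006,"z":0,"ax":0,"ay":0,"az":0.04},{"x":-0.065,"y":-0.011,"z":0,"ax":0,"ay":0,"az":0.08},{"x":-0.098,"y":-0.017,"z":0,"ax":0,"ay":0,"az":0.12},{"x":-0.13,"y":-0.023,"z":0,"ax":0,"ay":0,"az":0.16}]}}

```text
time: 6.55
tool_pos: [0.5314, -0.0897, 0.3107]
tool_rot: [0.669, 0.616, 0.351, -0.222]
contact_force: [9.7, 2.9, -0.3]
gripper_width: 0.14
```

```bash
python3 th.py
```

```text
t6.55 th 0.9935 r 0.2408 y -0.0016 phi 0.732 | F rad 5.4 tan -8.6 lat 0.9 |F|10.2 grip 0.140 j [-0.55 -0.63  2.15  0.54  1.11 -0.87]
```

Call:
{"name": "drive_tool", "arguments": {"series": [{"x":0,"y":0,"z":0,"ax":0,"ay":0,"az":0}]}}

```text
time: 6.63
tool_pos: [0.5313, -0.0898, 0.3107]
tool_rot: [0.669, 0.616, 0.351, -0.222]
contact_force: [7.4, 2.9, 0.5]
gripper_width: 0.142
```

```bash
python3 th.py; python3 - <<'E'
from plant import cams
import cv2,numpy as np
f=cams.grab_frame("scene");np.savez("scene3.npz",**f);cv2.imwrite("pics/scene3.png",cv2.resize(f["img"][90:230,250:420],None,fx=4,fy=4,interpolation=cv2.INTER_CUBIC))
E
python3 th.py
```

```text
t6.63 th 0.9938 r 0.2408 y -0.0016 phi 0.732 | F rad 4.8 tan -6.3 lat 1.4 |F|8.0 grip 0.142 j [-0.55 -0.63  2.15  0.54  1.11 -0.87]
t6.68 th 0.9938 r 0.2408 y -0.0016 phi 0.732 | F rad 5.1 tan -5.9 lat 1.5 |F|7.9 grip 0.138 j [-0.55 -0.63  2.15  0.54  1.11 -0.87]
```

View pics/scene3.png

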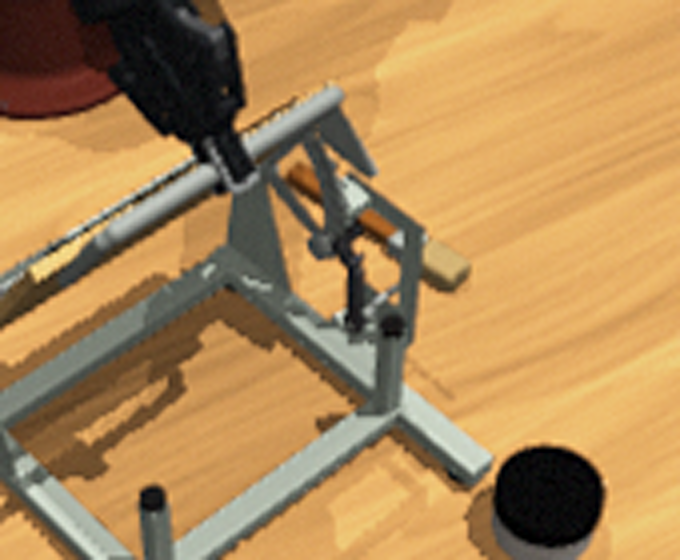

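Call:
{"name": "drive_tool", "arguments": {"series": [{"x":-0.033,"y":-0.006,"z":0,"ax":0,"ay":0,"az":0.04},{"x":-0.065,"y":-0.011,"z":0,"ax":0,"ay":0,"az":0.08}]}}

```text
time: 6.85
tool_pos: [0.5302, -0.0899, 0.3116]
tool_rot: [0.67, 0.617, 0.349, -0.219]
contact_force: [10.9, 3.0, -1.0]
gripper_width: 0.138
```

```bash
python3 th.py
```

```text
t6.85 th 0.9999 r 0.2408 y -0.0016 phi 0.739 | F rad 5.4 tan -10.0 lat 0.8 |F|11.4 grip 0.138 j [-0.56 -0.63  2.15  0.55  1.11 -0.87]
```

```bash
python3 - <<'E'
from plant import cams
import cv2,numpy as np
f=cams.grab_frame("scene");np.savez("scene4.npz",**f);cv2.imwrite("pics/scene4.png",cv2.resize(f["img"][90:230,250:420],None,fx=4,fy=4,interpolation=cv2.INTER_CUBIC))
E
python3 th.py
```

```text
t6.90 th 1.0003 r 0.2408 y -0.0016 phi 0.740 | F rad 5.6 tan -7.2 lat 1.7 |F|9.3 grip 0.136 j [-0.56 -0.63  2.15  0.55  1.11 -0.87]
```

View pics/scene4.png

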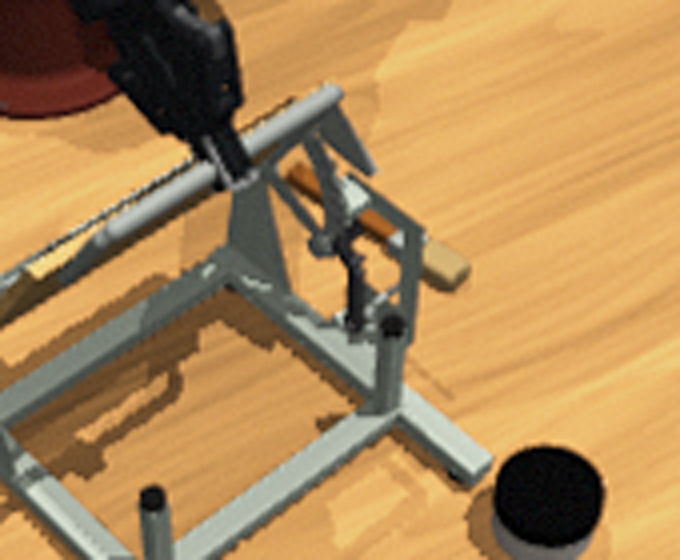

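Call:
{"name": "drive_tool", "arguments": {"series": [{"x":-0.033,"y":-0.006,"z":0,"ax":0,"ay":0,"az":0.04},{"x":-0.05,"y":-0.009,"z":0,"ax":0,"ay":0,"az":0.06},{"x":-0.05,"y":-0.009,"z":0,"ax":0,"ay":0,"az":0.06}]}}

```text
time: 7.15
tool_pos: [0.5292, -0.0901, 0.3124]
tool_rot: [0.671, 0.618, 0.348, -0.218]
contact_force: [9.6, 3.0, -1.2]
gripper_width: 0.141
```

```bash
python3 th.py; python3 - <<'E'
from plant import cams
import cv2,numpy as np
f=cams.grab_frame("scene");np.savez("scene5.npz",**f);cv2.imwrite("pics/scene5.png",cv2.resize(f["img"][90:230,250:420],None,fx=4,fy=4,interpolation=cv2.INTER_CUBIC))
E
python3 th.py
```

```text
t7.15 th 1.0053 r 0.2408 y -0.0016 phi 0.745 | F rad 4.5 tan -9.0 lat 1.1 |F|10.1 grip 0.141 j [-0.56 -0.64  2.16  0.55  1.11 -0.88]
t7.20 th 1.0052 r 0.2407 y -0.0016 phi 0.745 | F rad 5.6 tan -9.9 lat 1.4 |F|11.5 grip 0.142 j [-0.56 -0.64  2.16  0.55  1.11 -0.88]
```

View pics/scene5.png

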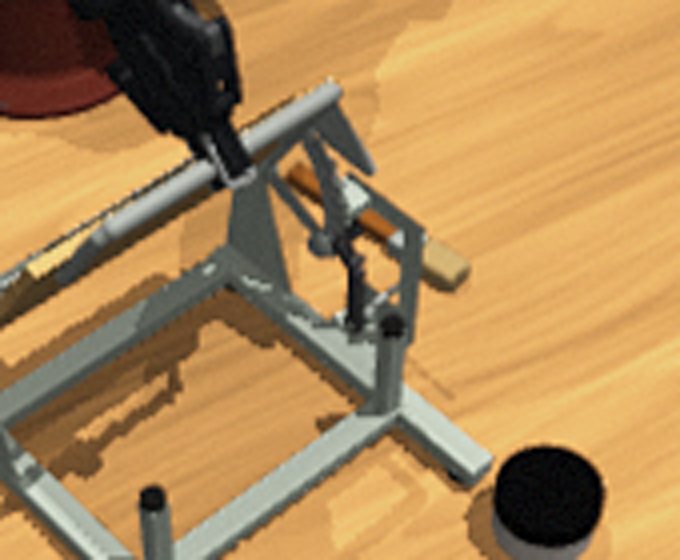

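```bash
python3 - <<'E'
import cv2,numpy as np
a=[np.load(f"scene{i}.npz")["img"].astype(int) for i in (3,4,5)]
for i in (1,2):
    d=np.abs(a[i]-a[i-1]).max(2)[140:175,325:352]; print(d.max(),(d>40).sum(),np.argwhere(d>40)[:20].tolist())
cv2.imwrite("pics/z5.png",cv2.resize(np.hstack([x[130:180,320:362].astype(np.uint8) for x in a]),None,fx=6,fy=6,interpolation=cv2.INTER_CUBIC))
E
```

```text
68 7 [[14, 4], [14, 5], [14, 6], [14, 9], [14, 16], [15, 10], [20, 11]]
64 3 [[22, 11], [29, 1], [31, 3]]
```

View pics/z5.png

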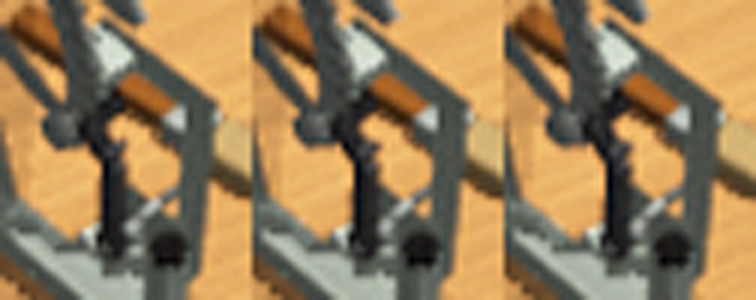

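Call:
{"name": "drive_tool", "arguments": {"series": [{"x":-0.025,"y":-0.004,"z":0,"ax":0,"ay":0,"az":0.03},{"x":-0.041,"y":-0.007,"z":0,"ax":0,"ay":0,"az":0.05},{"x":-0.041,"y":-0.007,"z":0,"ax":0,"ay":0,"az":0.05}]}}

```text
time: 7.45
tool_pos: [0.5285, -0.0903, 0.3129]
tool_rot: [0.671, 0.619, 0.346, -0.216]
contact_force: [11.1, 4.3, -0.3]
gripper_width: 0.142
```

```bash
cat > pw.py <<'E'
import sys
from plant import cams
import cv2,numpy as np
k=sys.argv[1];f=cams.grab_frame("scene");np.savez(f"scene{k}.npz",**f)
a=np.load("scene3.npz")["img"]
cv2.imwrite(f"pics/z{k}.png",cv2.resize(np.hstack([x[130:180,320:362] for x in (a,f["img"])]),None,fx=6,fy=6,interpolation=cv2.INTER_CUBIC))
E
python3 th.py; python3 pw.py 6; python3 th.py
```

```text
t7.45 th 1.0093 r 0.2407 y -0.0016 phi 0.749 | F rad 6.1 tan -10.0 lat 2.0 |F|11.9 grip 0.142 j [-0.57 -0.64  2.16  0.56  1.11 -0.88]
t7.50 th 1.0094 r 0.2408 y -0.0016 phi 0.749 | F rad 5.1 tan -9.9 lat 0.4 |F|11.1 grip 0.138 j [-0.57 -0.64  2.16  0.56  1.11 -0.88]
```

View pics/z6.png

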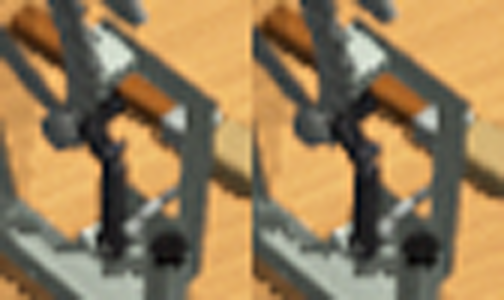

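Call:
{"name": "drive_tool", "arguments": {"series": [{"x":-0.033,"y":-0.006,"z":0,"ax":0,"ay":0,"az":0.04},{"x":-0.033,"y":-0.006,"z":0,"ax":0,"ay":0,"az":0.04},{"x":-0.033,"y":-0.006,"z":0,"ax":0,"ay":0,"az":0.04}]}}

```text
time: 7.75
tool_pos: [0.5278, -0.0904, 0.3134]
tool_rot: [0.671, 0.62, 0.345, -0.215]
contact_force: [10.8, 4.3, -1.2]
gripper_width: 0.137
```

```bash
python3 th.py; python3 pw.py 7; python3 th.py
```

```text
t7.75 th 1.0128 r 0.2408 y -0.0016 phi 0.753 | F rad 5.2 tan -10.3 lat 2.1 |F|11.7 grip 0.137 j [-0.57 -0.65  2.16  0.56  1.11 -0.88]
t7.80 th 1.0127 r 0.2407 y -0.0016 phi 0.753 | F rad 5.9 tan -11.5 lat 0.8 |F|12.9 grip 0.138 j [-0.57 -0.65  2.16  0.56  1.11 -0.88]
```

View pics/z7.png

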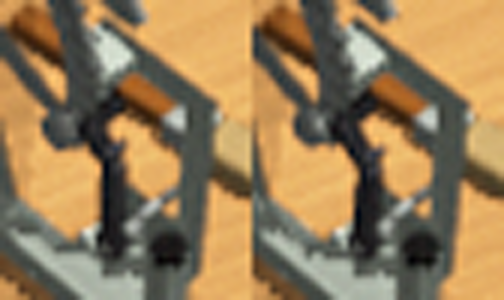

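```bash
python3 - <<'E'
from plant import cams
import cv2,numpy as np
f=cams.grab_frame("wrist");np.savez("wrist3.npz",**f);cv2.imwrite("pics/wrist3.png",f["img"])
f=cams.grab_frame("top");np.savez("top3.npz",**f);cv2.imwrite("pics/top3.png",cv2.resize(f["img"][150:260,230:380],None,fx=5,fy=5,interpolation=cv2.INTER_CUBIC))
E
python3 th.py
```

```text
t7.90 th 1.0128 r 0.2407 y -0.0016 phi 0.753 | F rad 5.7 tan -10.9 lat 2.0 |F|12.5 grip 0.138 j [-0.57 -0.65  2.16  0.56  1.11 -0.88]
```

View pics/wrist3.png

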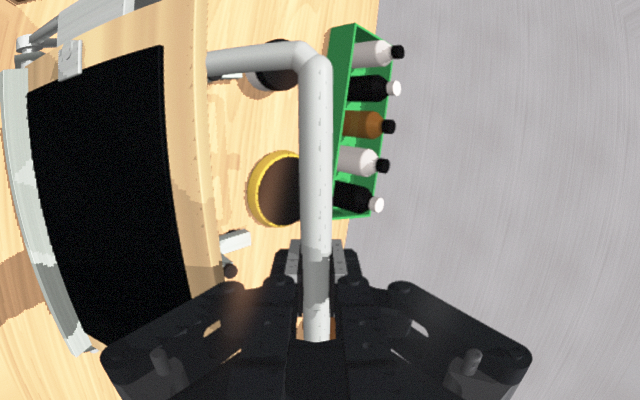

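View pics/top3.png

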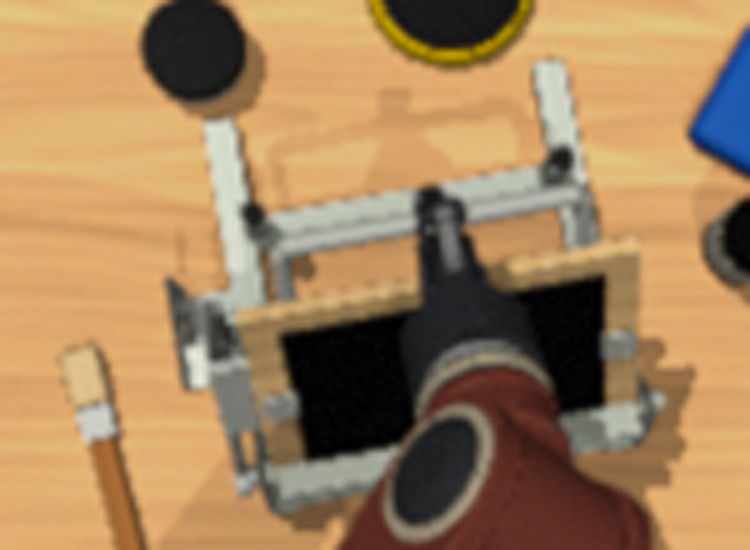

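Call:
{"name": "drive_tool", "arguments": {"series": [{"x":0.164,"y":0.026,"z":0,"ax":0,"ay":0,"az":-0.2},{"x":0.492,"y":0.069,"z":0,"ax":0,"ay":0,"az":-0.6},{"x":0.822,"y":0.101,"z":0,"ax":0,"ay":0,"az":-1.0},{"x":1.15,"y":0.12,"z":0,"ax":0,"ay":0,"az":-1.4},{"x":1.318,"y":0.127,"z":0,"ax":0,"ay":0,"az":-1.6}]}}

```text
time: 8.32
tool_pos: [0.5523, -0.0856, 0.2916]
tool_rot: [0.655, 0.593, 0.388, -0.262]
contact_force: [3.8, 2.8, 2.7]
gripper_width: 0.141
```

```bash
python3 th.py; python3 pw.py 8; python3 th.py
```

```text
t8.32 th 0.8725 r 0.2409 y -0.0016 phi 0.610 | F rad 4.8 tan -1.4 lat 2.0 |F|5.4 grip 0.141 j [-0.47 -0.5   2.06  0.41  1.11 -0.76]
t8.37 th 0.8709 r 0.2409 y -0.0016 phi 0.610 | F rad 5.6 tan -4.6 lat 0.8 |F|7.3 grip 0.140 j [-0.47 -0.5   2.06  0.41  1.11 -0.76]
```

View pics/z8.png

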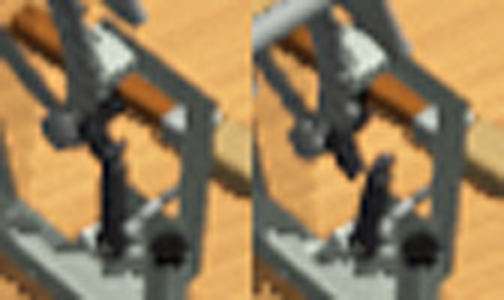

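Call:
{"name": "drive_tool", "arguments": {"series": [{"x":0.328,"y":0.049,"z":0,"ax":0,"ay":0,"az":-0.4},{"x":0.657,"y":0.087,"z":0,"ax":0,"ay":0,"az":-0.8},{"x":0.987,"y":0.113,"z":0,"ax":0,"ay":0,"az":-1.2},{"x":1.318,"y":0.127,"z":0,"ax":0,"ay":0,"az":-1.6},{"x":1.484,"y":0.129,"z":0,"ax":0,"ay":0,"az":-1.8}]}}

```text
time: 8.78
tool_pos: [0.5761, -0.0808, 0.2629]
tool_rot: [0.632, 0.561, 0.433, -0.312]
contact_force: [4.9, 3.3, 3.8]
gripper_width: 0.141
```

```bash
python3 th.py
```

```text
t8.78 th 0.7142 r 0.2409 y -0.0016 phi 0.454 | F rad 6.6 tan -0.6 lat 2.3 |F|7.0 grip 0.141 j [-0.39 -0.34  1.96  0.27  1.15 -0.65]
```

Call:
{"name": "drive_tool", "arguments": {"series": [{"x":0.164,"y":0.026,"z":0,"ax":0,"ay":0,"az":-0.2},{"x":0.328,"y":0.049,"z":0,"ax":0,"ay":0,"az":-0.4},{"x":0.492,"y":0.069,"z":0,"ax":0,"ay":0,"az":-0.6}]}}

```text
time: 9.03
tool_pos: [0.5827, -0.0794, 0.253]
tool_rot: [0.624, 0.55, 0.447, -0.329]
contact_force: [4.9, 3.1, 2.3]
gripper_width: 0.139
```

```bash
python3 th.py
```

```text
t9.03 th 0.6636 r 0.2409 y -0.0016 phi 0.403 | F rad 5.7 tan -1.5 lat 2.1 |F|6.3 grip 0.139 j [-0.37 -0.29  1.93  0.23  1.17 -0.62]
```

Call:
{"name": "drive_tool", "arguments": {"series": [{"x":0.328,"y":0.049,"z":0,"ax":0,"ay":0,"az":-0.4},{"x":0.657,"y":0.087,"z":0,"ax":0,"ay":0,"az":-0.8},{"x":0.987,"y":0.113,"z":0,"ax":0,"ay":0,"az":-1.2},{"x":1.318,"y":0.127,"z":0,"ax":0,"ay":0,"az":-1.6},{"x":1.649,"y":0.13,"z":0,"ax":0,"ay":0,"az":-2.0}]}}

```text
time: 9.45
tool_pos: [0.6017, -0.0756, 0.2161]
tool_rot: [0.593, 0.509, 0.493, -0.382]
contact_force: [6.0, 2.5, 2.2]
gripper_width: 0.145
```

```bash
python3 th.py
```

```text
t9.45 th 0.4876 r 0.2410 y -0.0015 phi 0.229 | F rad 6.7 tan -0.9 lat 1.3 |F|6.9 grip 0.145 j [-0.3  -0.12  1.82  0.12  1.24 -0.52]
```

Call:
{"name": "drive_tool", "arguments": {"series": [{"x":0.328,"y":0.049,"z":0,"ax":0,"ay":0,"az":-0.4},{"x":0.657,"y":0.087,"z":0,"ax":0,"ay":0,"az":-0.8},{"x":0.987,"y":0.113,"z":0,"ax":0,"ay":0,"az":-1.2},{"x":1.318,"y":0.127,"z":0,"ax":0,"ay":0,"az":-1.6},{"x":1.649,"y":0.13,"z":0,"ax":0,"ay":0,"az":-2.0}]}}

```text
time: 9.87
tool_pos: [0.6142, -0.0731, 0.1763]
tool_rot: [0.558, 0.464, 0.536, -0.432]
contact_force: [6.9, 2.2, 0.8]
gripper_width: 0.142
```

```bash
python3 th.py
```

```text
t9.87 th 0.3113 r 0.2411 y -0.0015 phi 0.055 | F rad 7.1 tan -1.3 lat 0.8 |F|7.3 grip 0.142 j [-0.25  0.04  1.72  0.03  1.33 -0.45]
```

Call:
{"name": "drive_tool", "arguments": {"series": [{"x":0.328,"y":0.049,"z":0,"ax":0,"ay":0,"az":-0.4},{"x":0.657,"y":0.087,"z":0,"ax":0,"ay":0,"az":-0.8},{"x":0.987,"y":0.113,"z":0,"ax":0,"ay":0,"az":-1.2},{"x":1.318,"y":0.127,"z":0,"ax":0,"ay":0,"az":-1.6},{"x":1.649,"y":0.13,"z":0,"ax":0,"ay":0,"az":-2.0}]}}

```text
time: 10.28
tool_pos: [0.6195, -0.072, 0.1349]
tool_rot: [0.518, 0.415, 0.574, -0.479]
contact_force: [7.6, 1.1, -1.0]
gripper_width: 0.145
```

```bash
python3 th.py
```

```text
t10.28 th 0.1349 r 0.2411 y -0.0015 phi -0.120 | F rad 7.5 tan -1.9 lat -0.4 |F|7.7 grip 0.145 j [-0.21  0.2   1.62 -0.05  1.43 -0.4 ]
```

Call:
{"name": "drive_tool", "arguments": {"series": [{"x":0.164,"y":0.026,"z":0,"ax":0,"ay":0,"az":-0.2},{"x":0.328,"y":0.049,"z":0,"ax":0,"ay":0,"az":-0.4},{"x":0.492,"y":0.069,"z":0,"ax":0,"ay":0,"az":-0.6},{"x":0.657,"y":0.087,"z":0,"ax":0,"ay":0,"az":-0.8},{"x":0.822,"y":0.101,"z":0,"ax":0,"ay":0,"az":-1.0}]}}

```text
time: 10.7
tool_pos: [0.6195, -0.072, 0.1138]
tool_rot: [0.497, 0.39, 0.591, -0.501]
contact_force: [8.9, 1.1, -2.1]
gripper_width: 0.137
```

```bash
python3 th.py
```

```text
t10.70 th 0.0460 r 0.2410 y -0.0015 phi -0.206 | F rad 8.9 tan -2.3 lat -0.6 |F|9.2 grip 0.137 j [-0.2   0.27  1.58 -0.08  1.48 -0.38]
```

Call:
{"name": "drive_tool", "arguments": {"series": [{"x":0.123,"y":0.019,"z":0,"ax":0,"ay":0,"az":-0.15},{"x":0.246,"y":0.038,"z":0,"ax":0,"ay":0,"az":-0.3},{"x":0.369,"y":0.054,"z":0,"ax":0,"ay":0,"az":-0.45},{"x":0.46,"y":0.064,"z":0,"ax":0,"ay":0,"az":-0.56}]}}

```text
time: 11.03
tool_pos: [0.6188, -0.0722, 0.1045]
tool_rot: [0.485, 0.375, 0.601, -0.513]
contact_force: [2.0, 3.6, 15.1]
gripper_width: 0.141
```

```bash
python3 th.py
```

```text
t11.03 th 0.0069 r 0.2411 y -0.0015 phi -0.255 | F rad 2.5 tan 15.1 lat 3.2 |F|15.6 grip 0.141 j [-0.19  0.31  1.55 -0.09  1.51 -0.38]
```

Call:
{"name": "drive_tool", "arguments": {"series": [{"x":0,"y":0,"z":0,"ax":0,"ay":0,"az":0},{"x":0,"y":0,"z":0,"ax":0,"ay":0,"az":0},{"x":0,"y":0,"z":0,"ax":0,"ay":0,"az":0},{"x":0,"y":0,"z":0,"ax":0,"ay":0,"az":0},{"x":0,"y":0,"z":0,"ax":0,"ay":0,"az":0}]}}

```text
time: 11.45
tool_pos: [0.6187, -0.0722, 0.1046]
tool_rot: [0.485, 0.376, 0.6, -0.513]
contact_force: [4.6, 1.9, 6.6]
gripper_width: 0.141
```

```bash
python3 th.py; python3 pw.py 9
```

```text
t11.45 th 0.0071 r 0.2411 y -0.0015 phi -0.254 | F rad 4.8 tan 6.6 lat 0.9 |F|8.2 grip 0.141 j [-0.19  0.31  1.55 -0.09  1.51 -0.38]
```

View pics/z9.png

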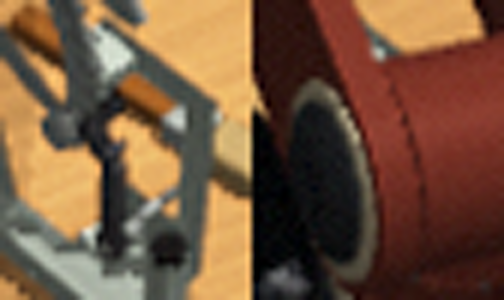

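Call:
{"name": "drive_tool", "arguments": {"series": [{"x":-0.163,"y":-0.029,"z":0,"ax":0,"ay":0,"az":0.2},{"x":-0.488,"y":-0.095,"z":0,"ax":0,"ay":0,"az":0.6},{"x":-0.81,"y":-0.172,"z":0,"ax":0,"ay":0,"az":1.0},{"x":-1.13,"y":-0.26,"z":0,"ax":0,"ay":0,"az":1.4},{"x":-1.445,"y":-0.361,"z":0,"ax":0,"ay":0,"az":1.8}]}}

```text
time: 11.92
tool_pos: [0.6193, -0.0721, 0.1394]
tool_rot: [0.524, 0.422, 0.569, -0.473]
contact_force: [9.5, 2.0, -5.1]
gripper_width: 0.14
```

```bash
python3 th.py
```

```text
t11.92 th 0.1541 r 0.2410 y -0.0015 phi -0.095 | F rad 8.9 tan -6.4 lat 0.1 |F|11.0 grip 0.140 j [-0.22  0.18  1.64 -0.04  1.42 -0.41]
```

Call:
{"name": "drive_tool", "arguments": {"series": [{"x":-0.326,"y":-0.06,"z":0,"ax":0,"ay":0,"az":0.4},{"x":-0.649,"y":-0.132,"z":0,"ax":0,"ay":0,"az":0.8},{"x":-0.97,"y":-0.215,"z":0,"ax":0,"ay":0,"az":1.2},{"x":-1.287,"y":-0.309,"z":0,"ax":0,"ay":0,"az":1.6},{"x":-1.445,"y":-0.361,"z":0,"ax":0,"ay":0,"az":1.8}]}}

```text
time: 12.33
tool_pos: [0.6138, -0.0732, 0.1778]
tool_rot: [0.56, 0.466, 0.534, -0.43]
contact_force: [10.1, 2.2, -1.5]
gripper_width: 0.141
```

```bash
python3 th.py
```

```text
t12.33 th 0.3176 r 0.2410 y -0.0015 phi 0.063 | F rad 9.4 tan -4.5 lat 0.2 |F|10.4 grip 0.141 j [-0.25  0.04  1.72  0.03  1.33 -0.46]
```

Call:
{"name": "drive_tool", "arguments": {"series": [{"x":-0.163,"y":-0.029,"z":0,"ax":0,"ay":0,"az":0.2},{"x":-0.326,"y":-0.06,"z":0,"ax":0,"ay":0,"az":0.4},{"x":-0.488,"y":-0.095,"z":0,"ax":0,"ay":0,"az":0.6},{"x":-0.649,"y":-0.132,"z":0,"ax":0,"ay":0,"az":0.8},{"x":-0.69,"y":-0.142,"z":0,"ax":0,"ay":0,"az":0.85}]}}

```text
time: 12.75
tool_pos: [0.6094, -0.0741, 0.1947]
tool_rot: [0.575, 0.485, 0.516, -0.409]
contact_force: [9.2, 2.8, -1.5]
gripper_width: 0.138
```

Call:
{"name": "drive_tool", "arguments": {"series": [{"x":0,"y":0,"z":0,"ax":0,"ay":0,"az":0},{"x":0,"y":0,"z":0,"ax":0,"ay":0,"az":0},{"x":0,"y":0,"z":0,"ax":0,"ay":0,"az":0},{"x":0,"y":0,"z":0,"ax":0,"ay":0,"az":0}]}}

```text
time: 13.08
tool_pos: [0.6094, -0.074, 0.1946]
tool_rot: [0.575, 0.485, 0.517, -0.41]
contact_force: [7.8, 2.4, -0.2]
gripper_width: 0.142
```

```bash
python3 th.py
```

```text
t13.08 th 0.3909 r 0.2410 y -0.0015 phi 0.134 | F rad 7.4 tan -3.1 lat 0.9 |F|8.1 grip 0.142 j [-0.27 -0.03  1.76  0.07  1.29 -0.48]
```

Raised to about 0.39. Now I'll lower slowly by 2.2° to about 0.352, then feel for the pawl.

Call:
{"name": "drive_tool", "arguments": {"series": [{"x":0.082,"y":0.013,"z":0,"ax":0,"ay":0,"az":-0.1},{"x":0.164,"y":0.026,"z":0,"ax":0,"ay":0,"az":-0.2},{"x":0.246,"y":0.038,"z":0,"ax":0,"ay":0,"az":-0.3},{"x":0.328,"y":0.049,"z":0,"ax":0,"ay":0,"az":-0.4},{"x":0.37,"y":0.055,"z":0,"ax":0,"ay":0,"az":-0.45}]}}

```text
time: 13.5
tool_pos: [0.612, -0.0735, 0.1855]
tool_rot: [0.566, 0.474, 0.526, -0.421]
contact_force: [5.9, 2.0, 2.7]
gripper_width: 0.142
```

```bash
python3 th.py
```

```text
t13.50 th 0.3510 r 0.2410 y -0.0015 phi 0.094 | F rad 6.7 tan 0.5 lat 0.8 |F|6.8 grip 0.142 j [-0.26  0.01  1.74  0.05  1.31 -0.47]
```

Call:
{"name": "drive_tool", "arguments": {"series": [{"x":0.041,"y":0.007,"z":0,"ax":0,"ay":0,"az":-0.05},{"x":0.082,"y":0.013,"z":0,"ax":0,"ay":0,"az":-0.1},{"x":0.123,"y":0.019,"z":0,"ax":0,"ay":0,"az":-0.15},{"x":0.123,"y":0.019,"z":0,"ax":0,"ay":0,"az":-0.15}]}}

```text
time: 13.83
tool_pos: [0.6123, -0.0735, 0.1837]
tool_rot: [0.564, 0.471, 0.53, -0.425]
contact_force: [2.8, 3.3, 6.0]
gripper_width: 0.138
```

```bash
python3 th.py
```

```text
t13.83 th 0.3434 r 0.2411 y -0.0015 phi 0.081 | F rad 5.2 tan 4.6 lat 2.7 |F|7.4 grip 0.138 j [-0.26  0.02  1.73  0.04  1.32 -0.46]
```

Call:
{"name": "drive_tool", "arguments": {"series": [{"x":-0.06,"y":0,"z":0,"ax":0,"ay":0,"az":0.05},{"x":-0.06,"y":0,"z":0,"ax":0,"ay":0,"az":0.05},{"x":-0.06,"y":0,"z":0,"ax":0,"ay":0,"az":0.05}]}}

```text
time: 14.08
tool_pos: [0.6121, -0.0735, 0.1846]
tool_rot: [0.564, 0.472, 0.528, -0.423]
contact_force: [4.1, 3.0, 3.9]
gripper_width: 0.142
```

```bash
python3 th.py
```

```text
t14.08 th 0.3473 r 0.2411 y -0.0015 phi 0.085 | F rad 5.6 tan 2.2 lat 2.1 |F|6.4 grip 0.142 j [-0.26  0.01  1.73  0.04  1.32 -0.47]
```

Call:
{"name": "drive_tool", "arguments": {"series": [{"x":0,"y":0,"z":0,"ax":0,"ay":0,"az":0},{"x":0,"y":0,"z":0,"ax":0,"ay":0,"az":0},{"x":0,"y":0,"z":0,"ax":0,"ay":0,"az":0},{"x":0,"y":0,"z":0,"ax":0,"ay":0,"az":0},{"x":0,"y":0,"z":0,"ax":0,"ay":0,"az":0}], "hand": 0.45}}

```text
time: 14.5
tool_pos: [0.61, -0.0737, 0.1822]
tool_rot: [0.563, 0.471, 0.53, -0.425]
contact_force: [-0.6, -0.8, 1.1]
gripper_width: 0.449
```

```bash
python3 th.py;python3 - <<'E'
from plant import cams
import cv2,numpy as np
f=cams.grab_frame("wrist");cv2.imwrite("pics/wrist9.png",f["img"])
E
```

```text
t14.50 th 0.3406 r 0.2384 y -0.0013 phi 0.080 | F rad -0.4 tan 1.3 lat -0.6 |F|1.5 grip 0.449 j [-0.26  0.01  1.74  0.04  1.32 -0.47]
```

View pics/wrist9.png

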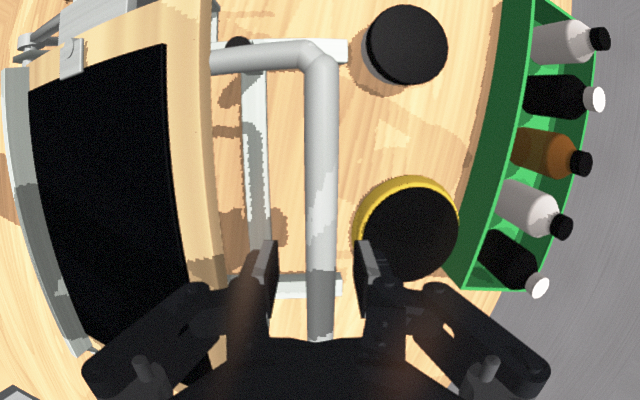

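Bar (x≈321) is free between the pads (270 and 368). I'm backing the tool out along its own axis.

Call:
{"name": "drive_tool", "arguments": {"series": [{"x":-0.5,"y":0.05,"z":0,"ax":0,"ay":0,"az":0},{"x":-1.5,"y":0.05,"z":0,"ax":0,"ay":0,"az":0},{"x":-3,"y":0.05,"z":0,"ax":0,"ay":0,"az":0},{"x":-4.5,"y":0.05,"z":0,"ax":0,"ay":0,"az":0},{"x":-6,"y":0.05,"z":0,"ax":0,"ay":0,"az":0}]}}

```text
time: 14.97
tool_pos: [0.5995, -0.0765, 0.335]
tool_rot: [0.563, 0.471, 0.53, -0.424]
contact_force: [1.4, -0.1, 0.4]
gripper_width: 0.451
```

Call:
{"name": "drive_tool", "arguments": {"series": [{"x":-0.5,"y":0,"z":0,"ax":0,"ay":0,"az":0},{"x":-0.5,"y":0,"z":0,"ax":0,"ay":0,"az":0},{"x":-0.5,"y":0,"z":0,"ax":0,"ay":0,"az":0},{"x":-0.5,"y":0,"z":0,"ax":0,"ay":0,"az":0}]}}

```text
time: 15.3
tool_pos: [0.5984, -0.0766, 0.343]
tool_rot: [0.562, 0.471, 0.531, -0.425]
contact_force: [-0.0, -0.7, -0.9]
gripper_width: 0.455
```

```bash
python3 th.py;python3 - <<'E'
from plant import cams
import cv2,numpy as np
for n in("wrist","scene","top"):
    f=cams.grab_frame(n);np.savez(n+"10.npz",**f);cv2.imwrite(f"pics/{n}10.png",f["img"])
im=cv2.imread("pics/scene10.png")[90:240,220:420];cv2.imwrite("pics/sc10.png",cv2.resize(im,None,fx=4,fy=4,interpolation=cv2.INTER_CUBIC))
E
```

```text
t15.30 th 0.8521 r 0.3191 y -0.0019 phi 0.079 | F rad -0.8 tan -0.5 lat -0.6 |F|1.1 grip 0.455 j [-0.27 -0.09  1.57  0.04  1.59 -0.47]
```

View pics/sc10.png

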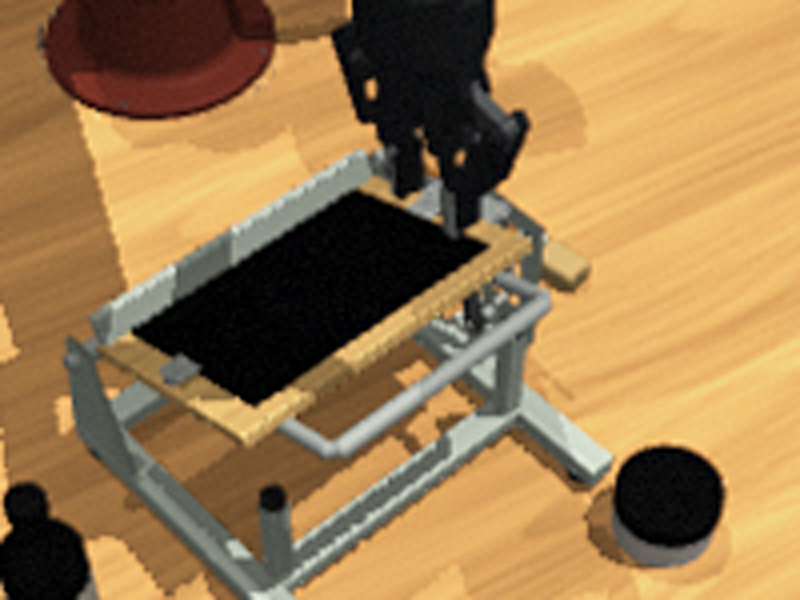

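View pics/wrist10.png

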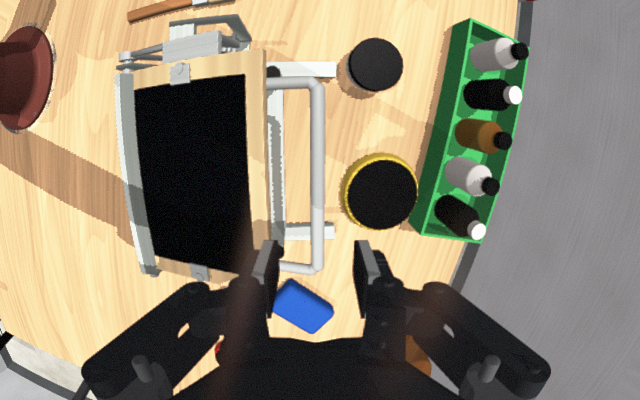

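View pics/top10.png

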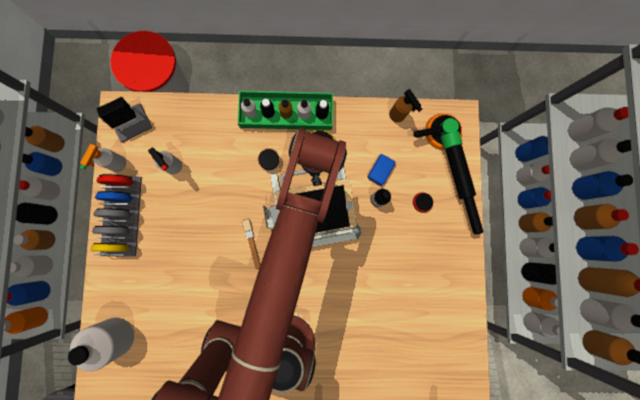

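```bash
python3 - <<'E'
from h import *
w=np.load("wrist10.npz");s=np.load("scene10.npz")
S=lambda u,v:ray(s,((u+.5)/4-.5+220,(v+.5)/4-.5+90))
W=lambda u,v:ray(w,(u,v),True)
m=0
for a,b in [(S(542,297),W(318,84)),(S(332,447),W(317,269))]:
    r=tri([a,b]);print(r);m=m+r[0]/2
print(m,np.arcsin((m[2]-.125)/.24)+.0167, bar(.349))
E
```

```text
(array([0.59181525, 0.01748338, 0.20865122]), [np.float64(0.00043117384646561296), np.float64(0.00043117384646576405)])
(array([ 0.6272631 , -0.16238046,  0.20567826]), [np.float64(0.0007868511708347254), np.float64(0.0007868511708347416)])
[ 0.60953917 -0.07244854  0.20716474] 0.36612017555584303 [ 0.60913977 -0.07265506  0.20329234]
```

```bash
python3 -c "
from plant import workorder,sensors
print(workorder.job_done()); print(sensors.state()['time'],sensors.state()['contact_force'])"
```

```text
the job is handed in; nothing more can be done
None
the job is handed in; nothing more can be done
```

The board is propped on its second notch, the gripper is clear of it, and the job is handed in. It took about 15 s of the 70 s allowed; the interface reports no verdict.

- **Raise:** I gripped the lift bar from above and raised the board to about 1.01 rad. At the stop the lift force rose about 6.5 N above normal, or roughly 19 N on the rubber. That is slightly over the 10 to 18 N given for tipping the pawl, but well under 40 N.
- **Pawl tipped:** The pictures showed no change while I was pressing. Once the board was lowered a little, they showed the pawl leaning outwards, and the board then passed the top notch without catching.
- **Flat:** I lowered the board until the posts pushed back (15 N, settling to about 7 N) and held it there for over 0.4 s. The measured angle was 0.007 rad. The arm hid the pawl from the scene camera, so I did not see it reset; the catch on the second notch is the evidence that it did.
- **Second notch:** I raised it to 0.39 rad, waited about 0.3 s, and lowered it slowly. The lift force fell to zero and turned into a push from below at about 0.35 rad, so the pawl had caught it.

**Last checks:**
- The tool read about 0.347 rad before release, and triangulating the bar from two cameras afterwards gave 0.366 rad. They differ by about 4 mm at the bar, and both are within 0.30 to 0.40 rad.
- The contact force after backing out was about 1 N, which is the sensor's noise level.
- In the final top picture the bystanders look unmoved; I judged this by eye, and the arm hid the foam pad there.

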